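# Catch the game blocks from the chute in the wooden bowl

### The arm

A 6-joint arm with a two-finger parallel gripper is mounted at the origin on the work surface. World frame = base frame: x ahead of the robot, y to its left, z up, the work surface at z = 0. Lengths are in m, angles in rad, forces in N, time in s.
With the tool pointing down it reaches from about 0.375 to 0.925 m from the base axis. Payload 5.7 kg.
Tool frame: the origin (TCP) lies on the front face of the gripper's body, between the roots of the fingers; the fingertips stand 80 mm ahead of it and the grasp point (between the pads) lies 61 mm ahead of it; z points along the fingers, y is the line along which they close (so a half turn about z gives the same grasp; the last joint's range is limited). The gripper opens to 88 mm and grips with 3 to 60 N. Pads are 20 mm wide; open, the fingers measure 115 mm over their backs; the gripper's body (75 mm by 178 mm) begins 61 mm behind the grasp point.
Start: joints at [1.036, 0.359, 1.51, -0, 1.272, -0.115], TCP at [0.245, 0.548, 0.303] pointing down, gripper open.
Joint ranges: [-2.97, 2.97], [-1.01, 2.36], [0.21, 2.38], [-0.96, 4.11], [0.2, 2.71], [-2.98, 2.98]. Speed limits (rad/s): [2.39, 2.39, 3.14, 3.14, 3.14, 3.14].

### API

Orientations are given as a unit quaternion [w, x, y, z].
In Python, from station import bot gives the robot as it stands. The module is installed in compiled form; this text tells all that it offers.
- The arm moves only by the shell command python3 -m creep 'ROWS' [OPENING] [FORCE]. ROWS is JSON, a list of rows, each an object with "xyz": the shift along the tool's x, y, z in cm, a list of three; "delta_rot": the turn, a rotation vector about the tool's x, y, z in rad, a list of three. In form: [{"xyz": [dx, dy, dz], "delta_rot": [ax, ay, az]}, ...]. A call has 1 to 20 rows; each row shifts and turns the commanded pose from where the row before left it, along the tool's axes as they then stand; what a row does not reach is not made up. A row lasts 1/8 s, in which the tool goes at most 62.5 mm and 10.7 degrees, less where a joint would pass 70% of its speed; a pose out of reach is approached as far as the arm can. A call with a gripper value outside its range is refused whole. OPENING is the opening, from 0 (shut) to 1 (fully open), set as the call begins (- or left out, the last holds). The fingers move at their own pace and stop on an object; FORCE is the grip in N (left out, the last holds). Time passes only in rows, so rows that do not move let the fingers close. It gives the time, the measured TCP pose, the force, the opening and the grip force at its end, in the units of the state.
- bot.state(): the state, without advancing time (a new reading comes with each control period).
- bot.get_image(name): name is "scene" or "top"; returns a dict with "color" (400x640x3 uint8, red, green, blue), "fx", "fy", "cx", "cy" (pixels), "k1" (the pictures are not rectified: a ray, as slopes to the right and down, at radius r is drawn at 1 + k1 r^2 times it, then the intrinsics apply), "R" (3x3) and "t" (3): a world point X has camera coordinates R X + t. Camera axes: x right, y down, z forward; pixel columns grow to the right and rows downward; lengths in m; the calibration is good to about 2 mm. A picture is of the moment at which its call begins. There is no depth.
- bot.finish_job(): hands the job in; it is judged then, once.
The state is a dict: "clock": time; "joint_pos": joint angles; "joint_vel": joint speeds; "effort": joint torques, N m; "tool_pos": TCP position; "eef_rot": TCP orientation; "wrist_force": force on the tool from outside, world axes, zero at the start; "moment": the same for the moment, N m; "grip_width": opening from 0.0 (shut) to 1.0 (fully open); "grasp_force": force on a finger pad.
Only numpy, scipy, OpenCV 4.12 (cv2) and the standard library are available. Lean on these libraries where they do the work, as an engineer would, in place of code of your own. Each camera call takes 0.05 s, during which the arm holds its last target. There are 200 camera calls.

### The job

Pick up the wooden bowl (its leaning tongue is the handle), hold it clear of the table under the mouth of the chute and push the rubber paddle there back with the bowl, so that the gate drops and all three wooden blocks slide into it. Then set the bowl down on the round cork mat, upright with its foot wholly on the mat and all three blocks in it. Drop no block on the table, and leave the other things where they stand.

Things in the scene. Friction and masses are not known exactly. Their poses are not given: they have to be found in the camera images.
- bowl: Dark wooden bowl, 170 mm across the rim, 65 mm high, foot 100 mm across, wall 6 mm, inner floor 6 mm up, 0.22 kg empty. Origin: centre of the underside of the foot; z up. On its -x side a flat tongue rises from the rim, leaning outward (towards -x) 35 degrees from vertical.
- tongue (a point): Grip point in the middle of the tongue's thickness, at (-106.5, 0, 87.3) mm in the bowl's frame. The tongue is 10 mm thick, 50 mm wide (along the bowl's y), 75 mm long along its lean; its tip is 27 mm beyond this point. To pinch it across its thickness the tool leans 35 degrees, pointing down and towards the bowl.
- bowl_rim (a point): Centre of the bowl's mouth, 65 mm above its origin.
- chute: Fixed aluminium chute on a plywood stand, sloping 40 degrees down towards its own -x; inside 44 mm wide, 240 mm long, walls 38 mm high. Origin: on the table plumb under the lip. Base board x 50 to 200 mm, 130 mm wide, 12 mm high. Blocks leave the lip towards -x and land 20 to 90 mm in front of it.
- lip (a point): Middle of the lip: the lower end of the chute floor, 190 mm above the table, at the chute's (0, 0, 190) mm; same axes as the chute.
- guard_edge (a point): Middle of the front bar of the dark steel guard hoop, a level rectangle of 10 mm round bar 306 mm above the table, 210 mm wide (chute y), from x -105 to 30 mm in the chute's frame. It overhangs the mouth, so the gripper must lean away from it.
- paddle_face (a point): Centre of the front face of the rubber paddle under the lip, at (8, 0, 135) mm in the chute's frame at rest. The paddle is an upright plate 90 mm wide and 75 mm high (97 to 172 mm above the table); it faces the chute's -x.
- paddle (a joint): Travel of the paddle, pushed in along the chute's +x: 0 at rest, 0.03 m at its stop. A spring presses it back (2 to 5 N). It drops the gate below the chute floor, 1.5 times as far; the blocks come free from about 0.019 m on, push it to 0.026 or more. The gate rises shut when the paddle is let back.
- mat: Round cork mat, 180 mm across, 4 mm thick, fixed on the table. Origin: centre of its underside.
- marble_dish: Bystander: small white dish, 90 mm across, 18 mm high, holding a green glass marble (31 mm high in all). Origin: centre of its underside.
- pink_ball: Bystander: pink silicone ball 64 mm across on a wooden foot, 74 mm high. Origin: centre of its underside.
- mug: Bystander: white mug 76 mm across, 85 mm high, handle at its +y. Origin: centre of its underside.
- jar: Bystander: closed glass jar 72 mm across, 95 mm high. Origin: centre of its underside.
- book: Bystander: book 145 x 205 x 22 mm lying flat. Origin: centre of its underside.
- block0: Wooden block 1 of 3 (alike), 60 x 34 x 24 mm, 35 g, lying lengthwise in the chute behind the gate, lowest of the row. Origin: its centre; x along its length.
- block1: Wooden block 2 of 3 (alike), 60 x 34 x 24 mm, 35 g, lying lengthwise in the chute behind the gate, middle of the row. Origin: its centre; x along its length.
- block2: Wooden block 3 of 3 (alike), 60 x 34 x 24 mm, 35 g, lying lengthwise in the chute behind the gate, highest of the row. Origin: its centre; x along its length.
Mind the look-alikes: they are no part of the job. There is more than one size of the bowl; the one meant has the size given above. Leave any red look-alike of the block0 alone.

How it is judged:
By the outcome, as a careful person would: the job done as asked, in the order asked, and still so for the second after the job is handed in, with the robot touching nothing.
It also fails if it takes over 51 s, if anything falls off the work surface, if the arm or the gripper's body presses on something with over 40 N, if the wrist force passes 120 N, or if a joint passes its speed limit or range.

## Working session

There is one attempt and no reset: what is moved stays moved. The work goes in short steps, Python scripts to look and compute and a shell command to move; the robot and the scene stay as the last step left them, time stands still between calls to the robot, and variables do not carry over. Pictures are saved under pics/ and viewed, at most 10 in all, crops included, and the job is handed in when it is done.

```bash
mkdir -p pics; python3 - <<'E'
from station import bot
import cv2,pickle
d={}
for n in("scene","top"):
    im=bot.get_image(n); d[n]=im
    cv2.imwrite(f"pics/{n}0.png",im["color"][:,:,::-1])
    print(n,{k:v for k,v in im.items() if k!="color"})
pickle.dump(d,open("im0.pkl","wb"))
print(bot.state())
E
```

```text
scene {'fx': 396.351068647892, 'fy': 396.351068647892, 'cx': 321.8094209748583, 'cy': 201.9804875196604, 'k1': 0.02993127106394869, 'R': array([[-0.8317867 ,  0.5545909 , -0.02366054],
       [ 0.31324644,  0.43377081, -0.84481924],
       [-0.45826581, -0.71012099, -0.53452842]]), 't': array([0.44483094, 0.00205108, 1.75451732])}
top {'fx': 492.5474083611768, 'fy': 492.5474083611768, 'cx': 322.0249478496755, 'cy': 202.39343817720714, 'k1': -0.14140275458765558, 'R': array([[ 1.52583407e-04, -9.99985969e-01, -5.29512415e-03],
       [-9.99034226e-01,  8.02258604e-05, -4.39386829e-02],
       [ 4.39384912e-02,  5.29671458e-03, -9.99020197e-01]]), 't': array([-0.01324761,  0.53692825,  1.70171286])}
{'clock': 0.1, 'joint_pos': array([ 1.03587849e+00,  3.59420313e-01,  1.51126738e+00,  1.13925476e-05,
        1.27252700e+00, -1.15120300e-01]), 'joint_vel': array([ 6.04688700e-04,  4.23470632e-04, -1.03505836e-03,  7.99479707e-04,
       -1.25939998e-05, -1.21045971e-03]), 'effort': array([-9.25817985e-04, -5.16357386e+01, -2.71406794e+01,  6.77066180e-02,
        2.75635184e-02, -4.54338408e-05]), 'tool_pos': array([0.24431884, 0.54748838, 0.30192272]), 'eef_rot': array([-2.64139947e-04,  2.08362464e-01,  9.78051341e-01, -7.66823696e-04]), 'wrist_force': array([ 0.07629859,  0.1634543 , -0.17779694]), 'moment': array([ 0.05249351, -0.03303302, -0.04567284]), 'grasp_force': 0.0, 'grip_width': 1.0000079577140253}
```

View pics/scene0.png

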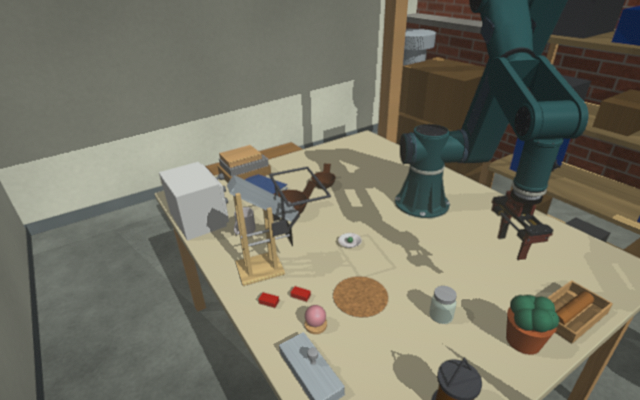

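View pics/top0.png

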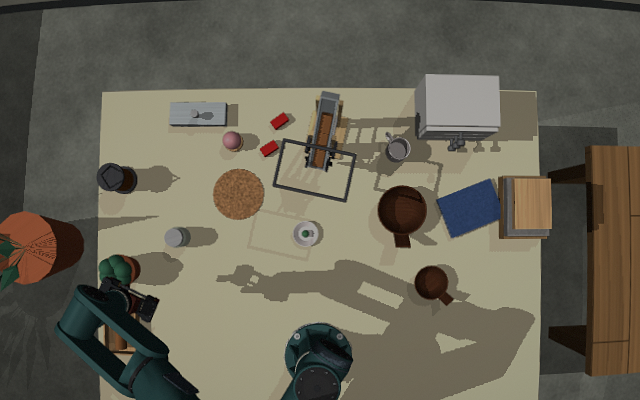

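```bash
cat > h.py <<'E'
import numpy as np,cv2,pickle
from scipy.spatial.transform import Rotation as Ro
def ray(im,u,v):
    K=np.array([[im["fx"],0,im["cx"]],[0,im["fy"],im["cy"]],[0,0,1]])
    p=cv2.undistortPoints(np.array([[[u,v]]],float),K,np.array([im["k1"],0,0,0,0]))[0,0]
    R,t=im["R"],im["t"]; return -R.T@t, R.T@np.array([p[0],p[1],1])
def onz(im,u,v,z):
    c,d=ray(im,u,v); return c+d*(z-c[2])/d[2]
def proj(im,X):
    K=np.array([[im["fx"],0,im["cx"]],[0,im["fy"],im["cy"]],[0,0,1]])
    return cv2.projectPoints(np.atleast_2d(np.array(X,float)),cv2.Rodrigues(im["R"])[0],im["t"],K,np.array([im["k1"],0,0,0,0]))[0][:,0]
E
python3 - <<'E'
import pickle,cv2
d=pickle.load(open("im0.pkl","rb"))
c=d["top"]["color"][:,:,::-1]
cv2.imwrite("pics/c1.png",cv2.resize(c[85:255,205:465],None,fx=3,fy=3,interpolation=cv2.INTER_CUBIC))
c=d["scene"]["color"][:,:,::-1]
cv2.imwrite("pics/c2.png",cv2.resize(c[140:325,200:400],None,fx=3.2,fy=3.2,interpolation=cv2.INTER_CUBIC))
E
```

```text
(no output)
```

View pics/c1.png

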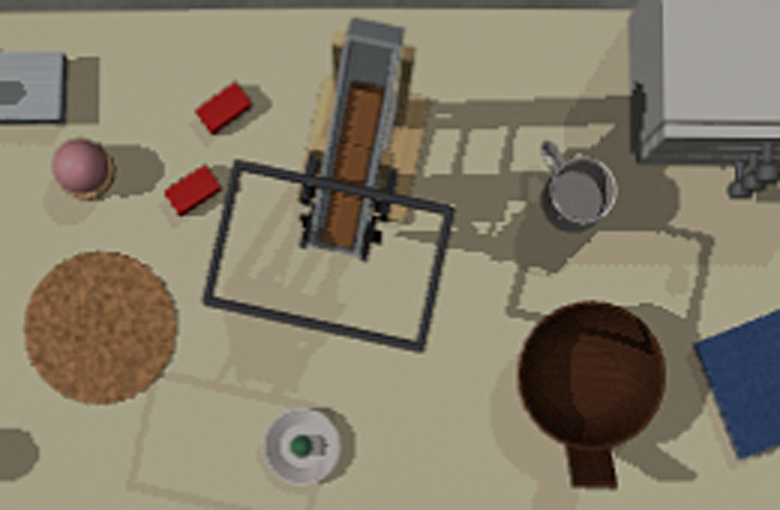

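View pics/c2.png

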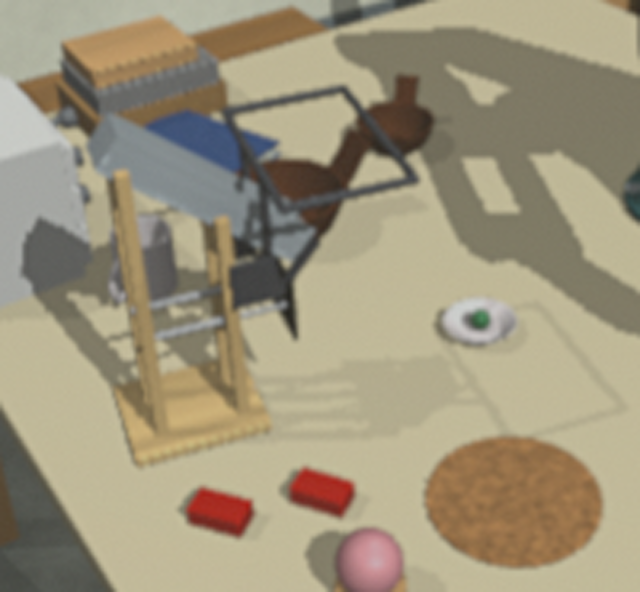

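```bash
python3 - <<'E'
from h import *
from scipy.optimize import least_squares
d=pickle.load(open("im0.pkl","rb"));T,S=d["top"],d["scene"]
f=lambda x,y:(205+(x+.5)/3-.5,85+(y+.5)/3-.5)
g=lambda x,y:(200+(x+.5)/3.2-.5,140+(y+.5)/3.2-.5)
# chute fit on hoop
P=np.array([[-100,100,306],[-100,-100,306],[25,-100,306],[25,100,306]])/1000
uT=[f(208,301),f(421,348),f(450,208),f(237,165)]
uS={0:g(413,180),1:g(344,90),2:g(228,110),3:g(284,207)}
w=lambda q,p:np.c_[q[0]+np.cos(q[2])*p[:,0]-np.sin(q[2])*p[:,1],q[1]+np.sin(q[2])*p[:,0]+np.cos(q[2])*p[:,1],p[:,2]]
def r(q,P=P):
    X=w(q,P); return np.r_[(proj(T,X)-uT).ravel(),(proj(S,X)-[uS[i] for i in range(4)]).ravel()]
s=least_squares(r,[.7,0,-.2]);print("chute",s.x,np.rad2deg(s.x[2]),s.fun.round(1))
print("lip pix",proj(T,w(s.x,np.array([[0,.022,.19],[0,-.022,.19]])))*1, "meas",f(313,247),f(365,257))
# bowl
for n,p in dict(rim=(592,374),l=(519,374),r=(665,374),t=(592,301),b=(592,447)).items(): print(n,onz(T,*f(*p),.065).round(4))
for p in((572,487),(616,487)): print("tip",onz(T,*f(*p),.1094).round(4))
print("tongue base",onz(T,*f(588,447),.065).round(4))
for n,p in dict(mat=(101,327),l=(25,327),r=(177,327),t=(101,252),b=(101,403)).items(): print(n,onz(T,*f(*p),.004).round(4))
for n,p,z in (("dish",(302,446),.015),("ball",(80,165),.04),("mug",(580,190),.085)): print(n,onz(T,*f(*p),z).round(3))
print("small bowl",onz(T,432,283,.05).round(3), "cam",(-T["R"].T@T["t"]).round(3), "jar",onz(T,176,236,.09).round(3))
E
```

```text
chute [ 6.57152166e-01 -5.54673414e-04 -2.15247319e-01] -12.33276294416696 [ 1.9 -2.2 -1.4 -3.2 -2.   1.4  1.7  1.2 -0.5 -1.3 -0.3 -0.2  1.7  0.4
  1.7 -1.2]
lip pix [[310.82239871 160.05100799]
 [324.54623908 163.02259859]] meas (309.0, 167.0) (326.3333333333333, 170.33333333333331)
rim [ 0.5111 -0.2837  0.065 ]
l [ 0.5111 -0.2012  0.065 ]
r [ 0.511  -0.3668  0.065 ]
t [ 0.5935 -0.2843  0.065 ]
b [ 0.429  -0.2833  0.065 ]
tip [ 0.3862 -0.2541  0.1094]
tip [ 0.386  -0.3026  0.1094]
tongue base [ 0.429  -0.2788  0.065 ]
mat [0.568 0.281 0.004]
l [0.5681 0.3713 0.004 ]
r [0.5679 0.1915 0.004 ]
t [0.6563 0.2819 0.004 ]
b [0.479  0.2804 0.004 ]
dish [0.429 0.045 0.015]
ball [0.754 0.301 0.04 ]
mug [ 0.717 -0.269  0.085]
small bowl [ 0.26  -0.389  0.05 ] cam [ 0.462 -0.022  1.724] jar [0.42  0.477 0.09 ]
```

```bash
python3 - <<'E'
from h import *
from scipy.optimize import least_squares
d=pickle.load(open("im0.pkl","rb"));T,S=d["top"],d["scene"]
f=lambda x,y:(205+(x+.5)/3-.5,85+(y+.5)/3-.5)
g=lambda x,y:(200+(x+.5)/3.2-.5,140+(y+.5)/3.2-.5)
P=np.array([[-105,105,306],[-105,-105,306],[30,-105,306],[30,105,306]])/1000
# wall end corners (top of side walls at the lip), 38 mm perpendicular to floor
a=np.deg2rad(40);W=np.array([[-.038*np.sin(a),y,.19+.038*np.cos(a)] for y in(.022,-.022)])
uT=[f(208,301),f(421,348),f(450,208),f(237,165)]
uS=[g(413,180),g(344,90),g(228,110),g(284,207)]
w=lambda q,p:np.c_[q[0]+np.cos(q[2])*p[:,0]-np.sin(q[2])*p[:,1],q[1]+np.sin(q[2])*p[:,0]+np.cos(q[2])*p[:,1],p[:,2]]
r=lambda q:np.r_[(proj(T,w(q,P))-uT).ravel(),(proj(S,w(q,P))-uS).ravel()]
s=least_squares(r,[.7,0,-.2]);q=s.x;print("chute",q,np.rad2deg(q[2]),s.fun.round(1))
print("wall end",proj(T,w(q,W)),"meas",f(313,247),f(365,257))
o=np.array([8/1000,0,.135])
print("paddle px scene",proj(S,w(q,np.array([[.008,.045,.172],[.008,.045,.097],[.008,-.045,.172]]))))
# bowl fit: contour rim + tongue tip corners, numbers
c=np.array([.5112,-.2838]);tip=np.array([.3861,-.28355]);print("bowl yaw",np.rad2deg(np.arctan2(*(c-tip)[::-1])),np.linalg.norm(c-tip))
E
```

```text
chute [ 0.65704239 -0.00087783 -0.21637907] -12.39760767468027 [-0.  -0.9 -0.  -1.   0.2  0.2  0.5 -0.8  1.6 -0.9  0.6 -1.1 -0.1 -0.
  0.6 -0.1]
wall end [[308.9436803  166.56946381]
 [322.9402815  169.62091174]] meas (309.0, 167.0) (326.3333333333333, 170.33333333333331)
paddle px scene [[292.65839331 227.72206022]
 [294.02473522 245.38929869]
 [284.86301442 213.85393687]]
bowl yaw -0.11449980663663184 0.12510024979991047
```

```bash
python3 - <<'E'
from h import *
d=pickle.load(open("im0.pkl","rb"));T=d["top"]
x0,y0,k=370,178,8
c=cv2.resize(T["color"][y0:y0+75,x0:x0+65,::-1],None,fx=k,fy=k,interpolation=cv2.INTER_CUBIC)
c=np.clip(c.astype(float)*1.6,0,255).astype(np.uint8)
def model(q,col):
    a=np.linspace(0,2*np.pi,72);R=np.array([[np.cos(q[2]),-np.sin(q[2])],[np.sin(q[2]),np.cos(q[2])]])
    def dr(P):
        P=np.array(P);X=np.c_[P[:,:2]@R.T+q[:2],P[:,2]];u=(proj(T,X)-[x0,y0]+.5)*k-.5
        cv2.polylines(c,[u.round().astype(np.int32)],True,col,1)
    dr(np.c_[.085*np.cos(a),.085*np.sin(a),.065+0*a])
    g=np.array([-.1065,0,.0873]);l=np.array([-.5736,0,.8192])
    dr([g+l*.027+[0,.025,0],g+l*.027-[0,.025,0],g-l*.027-[0,.025,0],g-l*.027+[0,.025,0]])
model([.5112,-.2838,0],(0,255,0))
model([.5112,-.2838,.05],(255,255,0))
cv2.imwrite("pics/c3.png",c)
E
```

```text
(no output)
```

View pics/c3.png

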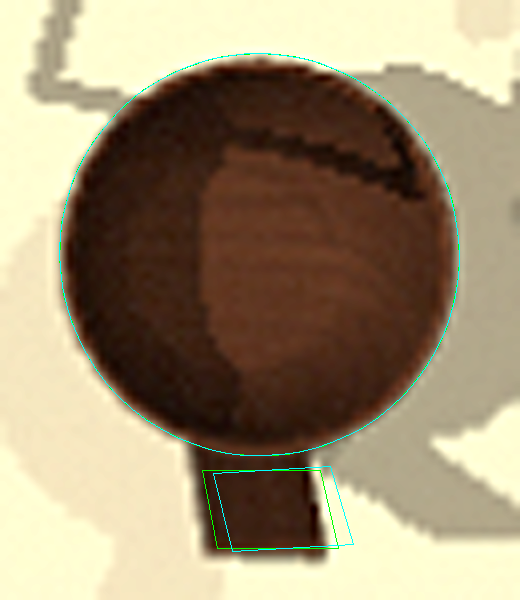

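```bash
cat >> h.py <<'E'
def orient(yaw,lean=35):
    # tool z down and toward heading yaw (deg), tool y toward heading and up
    y,l=np.deg2rad([yaw,lean]);h=np.array([np.cos(y),np.sin(y),0]);k=np.array([0,0,1.])
    z=np.sin(l)*h-np.cos(l)*k; yy=np.cos(l)*h+np.sin(l)*k
    return np.c_[np.cross(yy,z),yy,z]
def rot(s): return Ro.from_quat(np.roll(s["eef_rot"],-1)).as_matrix()
def tcp(grip,R): return np.array(grip)-.061*R[:,2]
def step(s,pos=None,R=None):
    A=rot(s)
    if R is not None:
        v=Ro.from_matrix(A.T@R).as_rotvec(); print("rotvec",v.round(4),"deg",np.rad2deg(np.linalg.norm(v)).round(1))
    if pos is not None:
        p=np.array(pos)-s["tool_pos"]; print("shift tool cm",(A.T@p*100).round(2)," in target axes",(R.T@p*100).round(2) if R is not None else "", np.linalg.norm(p).round(3))
E
python3 - <<'E'
from h import *
from station import bot
s=bot.state();A=rot(s);print(A.round(3))
a=np.array([.45,.3,.45]);b=np.array([.42,-.25,.40]);p=s["tool_pos"]
print((A.T@(a-p)*100).round(1),(A.T@(b-a)*100).round(1))
R=orient(-2.2);g=[.4056,-.2807,.0873]
step(s,R=R); t=tcp(g,R);print(t,"pre",t-.1*R[:,2]);print("b->pre in target axes",(R.T@(t-.1*R[:,2]-b)*100).round(2))
E
```

```text
[[-0.913  0.408 -0.001]
 [ 0.408  0.913 -0.001]
 [ 0.    -0.002 -1.   ]]
[-28.9 -14.2 -14.8] [-19.7 -51.4   5.1]
rotvec [-0.5378 -0.362   1.1507] deg 75.7
[ 0.37063763 -0.27935688  0.13726827] pre [ 0.31332226 -0.27715505  0.21918348]
b->pre in target axes [ -3.12 -19.02   8.76]
```

```bash
python3 -m creep '[{"xyz":[-3.6,-1.8,-1.85],"delta_rot":[0,0,0]},{"xyz":[-3.6,-1.8,-1.85],"delta_rot":[0,0,0]},{"xyz":[-3.6,-1.8,-1.85],"delta_rot":[0,0,0]},{"xyz":[-3.6,-1.8,-1.85],"delta_rot":[0,0,0]},{"xyz":[-3.6,-1.8,-1.85],"delta_rot":[0,0,0]},{"xyz":[-3.6,-1.8,-1.85],"delta_rot":[0,0,0]},{"xyz":[-3.6,-1.8,-1.85],"delta_rot":[0,0,0]},{"xyz":[-3.6,-1.8,-1.85],"delta_rot":[0,0,0]},{"xyz":[-1.65,-4.3,0.4],"delta_rot":[0,0,0]},{"xyz":[-1.65,-4.3,0.4],"delta_rot":[0,0,0]},{"xyz":[-1.65,-4.3,0.4],"delta_rot":[0,0,0]},{"xyz":[-1.65,-4.3,0.4],"delta_rot":[0,0,0]},{"xyz":[-1.65,-4.3,0.4],"delta_rot":[0,0,0]},{"xyz":[-1.65,-4.3,0.4],"delta_rot":[0,0,0]},{"xyz":[-1.65,-4.3,0.4],"delta_rot":[0,0,0]},{"xyz":[-1.65,-4.3,0.4],"delta_rot":[0,0,0]},{"xyz":[-1.65,-4.3,0.4],"delta_rot":[0,0,0]},{"xyz":[-1.65,-4.3,0.4],"delta_rot":[0,0,0]},{"xyz":[-1.65,-4.3,0.4],"delta_rot":[0,0,0]},{"xyz":[-1.65,-4.3,0.4],"delta_rot":[0,0,0]}]' 1
python3 - <<'E'
from h import *
from station import bot
s=bot.state();R=orient(-2.2);t=tcp([.4056,-.2807,.0873],R)
step(s,t-.1*R[:,2],R);print(s["joint_pos"])
E
```

```text
clock: 2.6
tool_pos: [0.4188, -0.2543, 0.4023]
eef_rot: [-0.0, 0.208, 0.978, 0.0]
wrist_force: [0.2, 0.3, 0.5]
grip_width: 1.003
grasp_force: 0.0
rotvec [-0.5364 -0.3631  1.15  ] deg 75.6
shift tool cm [ 8.69 -6.4  18.31]  in target axes [ -2.69 -19.07   9.  ] 0.213
[-6.86742504e-01  1.16187462e-01  1.59038777e+00  7.74696011e-05
  1.43551944e+00 -1.83748548e+00]
```

```bash
python3 -m creep '[{"xyz":[0,0,0],"delta_rot":[-0.054,-0.036,0.115]},{"xyz":[0,0,0],"delta_rot":[-0.054,-0.036,0.115]},{"xyz":[0,0,0],"delta_rot":[-0.054,-0.036,0.115]},{"xyz":[0,0,0],"delta_rot":[-0.054,-0.036,0.115]},{"xyz":[0,0,0],"delta_rot":[-0.054,-0.036,0.115]},{"xyz":[0,0,0],"delta_rot":[-0.054,-0.036,0.115]},{"xyz":[0,0,0],"delta_rot":[-0.054,-0.036,0.115]},{"xyz":[0,0,0],"delta_rot":[-0.054,-0.036,0.115]},{"xyz":[0,0,0],"delta_rot":[-0.054,-0.036,0.115]},{"xyz":[0,0,0],"delta_rot":[-0.054,-0.036,0.115]},{"xyz":[-0.55,-3.8,1.8],"delta_rot":[0,0,0]},{"xyz":[-0.55,-3.8,1.8],"delta_rot":[0,0,0]},{"xyz":[-0.55,-3.8,1.8],"delta_rot":[0,0,0]},{"xyz":[-0.55,-3.8,1.8],"delta_rot":[0,0,0]},{"xyz":[-0.55,-3.8,1.8],"delta_rot":[0,0,0]},{"xyz":[0,0,0],"delta_rot":[0,0,0]}]'
python3 - <<'E'
from h import *
from station import bot
s=bot.state();R=orient(-2.2);t=tcp([.4056,-.2807,.0873],R)
step(s,t,R);print(s["joint_pos"])
E
```

```text
clock: 4.6
tool_pos: [0.3135, -0.2748, 0.2179]
eef_rot: [0.213, 0.689, 0.66, 0.212]
wrist_force: [0.7, 0.7, -0.1]
grip_width: 0.999
grasp_force: 0.0
rotvec [-0.0006 -0.0072 -0.0071] deg 0.6
shift tool cm [-0.3   0.07  9.88]  in target axes [-0.23  0.07  9.89] 0.099
[-1.31853363  0.17028106  2.27151324  0.93424724  0.75514641 -1.99608819]
```

```bash
python3 -m creep '[{"xyz":[-0.05,0,2],"delta_rot":[0,0,0]},{"xyz":[-0.05,0,2],"delta_rot":[0,0,0]},{"xyz":[-0.05,0,2],"delta_rot":[0,0,0]},{"xyz":[-0.05,0,2],"delta_rot":[0,0,0]},{"xyz":[-0.05,0.05,1.9],"delta_rot":[0,0,0]},{"xyz":[0,0,0],"delta_rot":[0,0,0]}]'
python3 - <<'E'
from h import *
from station import bot
s=bot.state();R=orient(-2.2);t=tcp([.4056,-.2807,.0873],R)
step(s,t,R);print(s["joint_pos"])
im=bot.get_image("top");c=im["color"][:,:,::-1];a=cv2.resize(c[170:270,340:460],None,fx=4,fy=4)
cv2.imwrite("pics/g1.png",a)
E
```

```text
clock: 5.35
tool_pos: [0.3734, -0.2803, 0.1395]
eef_rot: [0.216, 0.686, 0.661, 0.211]
wrist_force: [0.6, 0.6, -0.1]
grip_width: 1.002
grasp_force: 0.0
rotvec [ 0.0029 -0.0048 -0.0002] deg 0.3
shift tool cm [ 0.08 -0.36  0.02]  in target axes [ 0.08 -0.36  0.03] 0.004
[-1.14634179  0.41619426  2.2792038   1.33435929  0.56128001 -2.31853033]
```

View pics/g1.png

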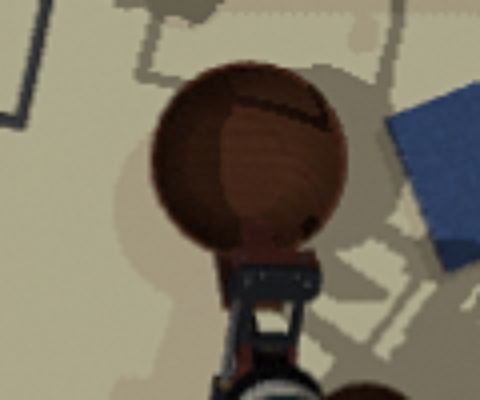

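```bash
python3 -m creep '[{"xyz":[0.05,-0.35,0],"delta_rot":[0,0,0]},{"xyz":[0,0,0],"delta_rot":[0,0,0]}]' && python3 -m creep '[{"xyz":[0,0,0],"delta_rot":[0,0,0]},{"xyz":[0,0,0],"delta_rot":[0,0,0]},{"xyz":[0,0,0],"delta_rot":[0,0,0]},{"xyz":[0,0,0],"delta_rot":[0,0,0]},{"xyz":[0,0,0],"delta_rot":[0,0,0]},{"xyz":[0,0,0],"delta_rot":[0,0,0]},{"xyz":[0,0,0],"delta_rot":[0,0,0]},{"xyz":[0,0,0],"delta_rot":[0,0,0]}]' 0 55
```

```text
clock: 5.65
tool_pos: [0.3688, -0.2796, 0.1376]
eef_rot: [0.216, 0.687, 0.661, 0.21]
wrist_force: [-0.8, -0.0, 1.0]
grip_width: 0.996
grasp_force: 0.0
clock: 6.65
tool_pos: [0.369, -0.2795, 0.137]
eef_rot: [0.216, 0.687, 0.661, 0.21]
wrist_force: [-0.6, 1.2, -0.1]
grip_width: 0.127
grasp_force: 0.0
```

```bash
python3 -m creep '[{"xyz":[0,0,0],"delta_rot":[0,0,0]},{"xyz":[0,0,0],"delta_rot":[0,0,0]},{"xyz":[0,0,0],"delta_rot":[0,0,0]}]'
python3 - <<'E'
from h import *
from station import bot
s=bot.state();R=rot(s);z=R[:,2];g=s["tool_pos"]+.061*z
print("grip",g,"yaw",np.rad2deg(np.arctan2(z[1],z[0])),"lean",np.rad2deg(np.arccos(-z[2])),"lift 10cm along",(R.T@[0,0,.1]*100).round(2))
E
```

```text
clock: 7.02
tool_pos: [0.3691, -0.2795, 0.137]
eef_rot: [0.216, 0.687, 0.661, 0.21]
wrist_force: [0.6, -0.0, 0.8]
grip_width: 0.114
grasp_force: 55.0
grip [ 0.4041345  -0.28062196  0.08711883] yaw -1.80775896121754 lean 35.09363869592001 lift 10cm along [ 0.04  5.75 -8.18]
```

```bash
python3 -m creep '[{"xyz":[0,0.6,-0.8],"delta_rot":[0,0,0]},{"xyz":[0,1.15,-1.65],"delta_rot":[0,0,0]},{"xyz":[0,1.15,-1.65],"delta_rot":[0,0,0]},{"xyz":[0,1.15,-1.65],"delta_rot":[0,0,0]},{"xyz":[0,0.6,-0.8],"delta_rot":[0,0,0]},{"xyz":[0,0,0],"delta_rot":[0,0,0]}]'
python3 - <<'E'
from h import *
from station import bot
s=bot.state();A=rot(s);R=orient(-12.4);t=tcp([.4455,.0453,.167],R)
step(s,t,R);M=orient(-7.1);p=t-s["tool_pos"];print("mid",(M.T@p*100).round(2),s["joint_pos"])
im=bot.get_image("scene");c=im["color"][:,:,::-1];a=cv2.resize(c[100:300,180:420],None,fx=3,fy=3)
cv2.imwrite("pics/l1.png",a)
E
```

```text
clock: 7.78
tool_pos: [0.3693, -0.2799, 0.2176]
eef_rot: [0.216, 0.687, 0.662, 0.21]
wrist_force: [0.2, 0.1, -3.8]
grip_width: 0.114
grasp_force: 55.0
rotvec [ 0.0012 -0.105   0.146 ] deg 10.3
shift tool cm [33.4   2.37  1.83]  in target axes [33.4  -2.52 -1.69] 0.335
mid [3.354e+01 1.000e-02 9.000e-02] [-1.15546142  0.21118162  2.2096686   0.97283163  0.6770544  -1.88764885]
```

View pics/l1.png

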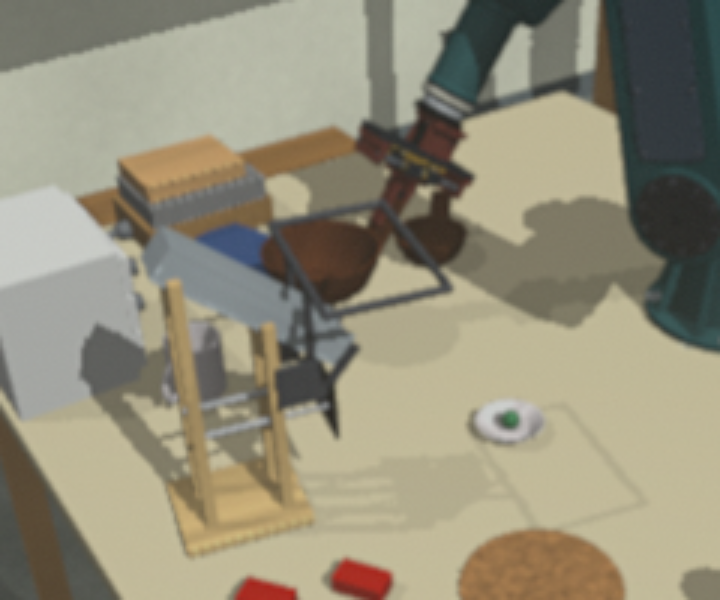

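```bash
python3 -m creep '[{"xyz":[1.2,0,0],"delta_rot":[0,-0.007,0.0097]},{"xyz":[2.3,0,0],"delta_rot":[0,-0.007,0.0097]},{"xyz":[2.3,0,0],"delta_rot":[0,-0.007,0.0097]},{"xyz":[2.3,0,0],"delta_rot":[0,-0.007,0.0097]},{"xyz":[2.3,0,0],"delta_rot":[0,-0.007,0.0097]},{"xyz":[2.3,0,0],"delta_rot":[0,-0.007,0.0097]},{"xyz":[2.3,0,0],"delta_rot":[0,-0.007,0.0097]},{"xyz":[2.3,0,0],"delta_rot":[0,-0.007,0.0097]},{"xyz":[2.3,0,0],"delta_rot":[0,-0.007,0.0097]},{"xyz":[2.3,0,0],"delta_rot":[0,-0.007,0.0097]},{"xyz":[2.3,0,0],"delta_rot":[0,-0.007,0.0097]},{"xyz":[2.3,0,0],"delta_rot":[0,-0.007,0.0097]},{"xyz":[2.3,0,0],"delta_rot":[0,-0.007,0.0097]},{"xyz":[2.3,0,0],"delta_rot":[0,-0.007,0.0097]},{"xyz":[2.3,0,0],"delta_rot":[0,-0.007,0.0097]},{"xyz":[0,0,0],"delta_rot":[0,0,0]},{"xyz":[0,0,0],"delta_rot":[0,0,0]}]'
python3 - <<'E'
from h import *
from station import bot
s=bot.state();R=orient(-12.4)
step(s,tcp([.4455,.0453,.167],R),R)
h=np.array([np.cos(np.deg2rad(-12.4)),np.sin(np.deg2rad(-12.4)),0]);print("1cm along chute x:",(rot(s).T@h).round(3),s["joint_pos"])
im=bot.get_image("top");c=im["color"][:,:,::-1];a=cv2.resize(c[120:270,240:440],None,fx=4,fy=4)
cv2.imwrite("pics/p1.png",a)
E
```

```text
clock: 9.95
tool_pos: [0.4125, 0.0124, 0.2349]
eef_rot: [0.215, 0.741, 0.609, 0.182]
wrist_force: [-0.6, -0.3, -2.4]
grip_width: 0.111
grasp_force: 55.0
rotvec [-0.0394 -0.0205  0.0158] deg 2.7
shift tool cm [ 3.93 -1.73  1.06]  in target axes [ 3.92 -1.83  0.91] 0.044
1cm along chute x: [-0.025  0.841  0.541] [-0.10996472  0.0387763   2.33016962 -0.18411723  0.20548017  0.25365943]
```

View pics/p1.png

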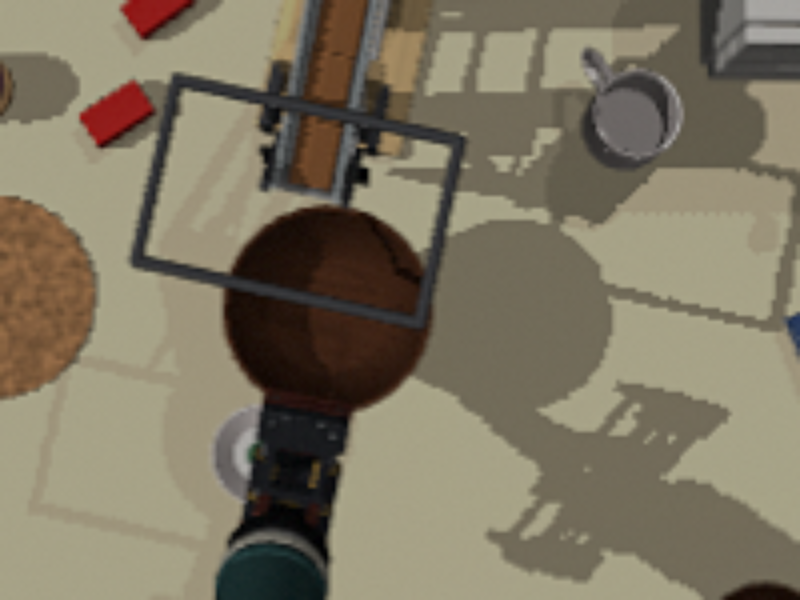

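```bash
cat >> h.py <<'E'
YC=np.deg2rad(-12.4);HC=np.array([np.cos(YC),np.sin(YC),0]);NC=np.array([-np.sin(YC),np.cos(YC),0]);OC=np.array([.656,-.001,0])
def grip(s): return s["tool_pos"]+.061*rot(s)[:,2]
def rep(s,x,y,z,yaw=-12.4):
    """report grip in chute axes, and move to chute (x,y,z)"""
    g=grip(s)-OC; print("grip in chute",(g@HC).round(4),(g@NC).round(4),g[2].round(4))
    # bowl centre / tilt assuming nominal grasp at 35 deg
    R=orient(yaw); step(s,tcp(OC+HC*x+NC*y+[0,0,z],R),R); print("J",s["joint_pos"].round(3),"F",s["wrist_force"].round(1),"t",s["clock"],"w",s["grip_width"])
E
python3 - <<'E'
from h import *
from station import bot
rep(bot.state(),-.194,0,.167)
E
```

```text
grip in chute -0.2073 -0.0382 0.1838
rotvec [-0.0387 -0.0201  0.0148] deg 2.6
shift tool cm [3.9  0.03 2.22]  in target axes [ 3.94 -0.11  2.14] 0.045
J [-0.111  0.039  2.33  -0.185  0.205  0.255] F [-0.2  0.3 -2.4] t 10.0 w 0.11533944871671607
```

```bash
python3 -m creep '[{"xyz":[0,0.6,0.4],"delta_rot":[0,0,0]},{"xyz":[0,0.6,0.4],"delta_rot":[0,0,0]},{"xyz":[1,-0.3,0.35],"delta_rot":[-0.01,-0.005,0.004]},{"xyz":[1,-0.3,0.35],"delta_rot":[-0.01,-0.005,0.004]},{"xyz":[1,-0.3,0.35],"delta_rot":[-0.01,-0.005,0.004]},{"xyz":[0.9,-0.3,0.35],"delta_rot":[-0.01,-0.005,0.004]},{"xyz":[0,0,0],"delta_rot":[0,0,0]}]'
python3 - <<'E'
from h import *
from station import bot
rep(bot.state(),-.19,0,.167)
E
```

```text
clock: 10.88
tool_pos: [0.4348, 0.0501, 0.2221]
eef_rot: [0.234, 0.744, 0.598, 0.186]
wrist_force: [-0.2, 0.2, -2.0]
grip_width: 0.11
grasp_force: 55.0
grip in chute -0.1922 0.0022 0.172
rotvec [-0.0033  0.0026  0.0006] deg 0.2
shift tool cm [-0.24 -0.13  0.54]  in target axes [-0.24 -0.13  0.54] 0.006
J [ 0.07   0.127  2.311 -0.961  0.201  1.188] F [-0.2  0.2 -2. ] t 10.875 w 0.10981514120976395
```

```bash
python3 -m creep '[{"xyz":[-0.03,0.28,0.26],"delta_rot":[0,0,0]},{"xyz":[-0.03,0.28,0.26],"delta_rot":[0,0,0]},{"xyz":[-0.03,0.28,0.26],"delta_rot":[0,0,0]},{"xyz":[-0.03,0.28,0.26],"delta_rot":[0,0,0]},{"xyz":[-0.03,0.28,0.26],"delta_rot":[0,0,0]},{"xyz":[-0.03,0.28,0.26],"delta_rot":[0,0,0]}]'
python3 - <<'E'
from h import *
from station import bot
rep(bot.state(),-.155,0,.167)
E
```

```text
clock: 11.62
tool_pos: [0.4563, 0.044, 0.2204]
eef_rot: [0.235, 0.745, 0.597, 0.185]
wrist_force: [-2.7, 0.6, -1.0]
grip_width: 0.115
grasp_force: 55.0
grip in chute -0.1699 0.0007 0.1703
rotvec [-0.0042  0.0061 -0.001 ] deg 0.4
shift tool cm [-0.1   1.01  1.12]  in target axes [-0.11  1.01  1.13] 0.015
J [ 0.047  0.157  2.276 -0.916  0.196  1.127] F [-2.7  0.6 -1. ] t 11.625 w 0.11498723472560826
```

```bash
python3 -m creep '[{"xyz":[0,0.3,0.2],"delta_rot":[0.01,0,0]},{"xyz":[0,0.3,0.2],"delta_rot":[0.01,0,0]},{"xyz":[0,0.3,0.2],"delta_rot":[0.01,0,0]},{"xyz":[-0.05,0.3,0.2],"delta_rot":[0,0,0]},{"xyz":[0,0.15,0.1],"delta_rot":[0,0,0]},{"xyz":[0,0,0],"delta_rot":[0,0,0]},{"xyz":[0,0,0],"delta_rot":[0,0,0]},{"xyz":[0,0,0],"delta_rot":[0,0,0]}]'
python3 - <<'E'
from h import *
from station import bot
rep(bot.state(),-.155,0,.167)
im=bot.get_image("top");c=im["color"][:,:,::-1];a=cv2.resize(c[80:230,240:440],None,fx=4,fy=4)
cv2.imwrite("pics/p2.png",a)
E
```

```text
clock: 12.62
tool_pos: [0.4713, 0.0399, 0.22]
eef_rot: [0.223, 0.748, 0.6, 0.175]
wrist_force: [-2.4, 0.2, -4.7]
grip_width: 0.113
grasp_force: 55.0
grip in chute -0.156 -0.0001 0.1689
rotvec [-0.0355  0.0067 -0.0012] deg 2.1
shift tool cm [-0.03 -0.24  0.21]  in target axes [-0.03 -0.24  0.21] 0.003
J [ 0.026  0.171  2.231 -0.659  0.226  0.853] F [-2.4  0.2 -4.7] t 12.625 w 0.11294034220507881
```

View pics/p2.png

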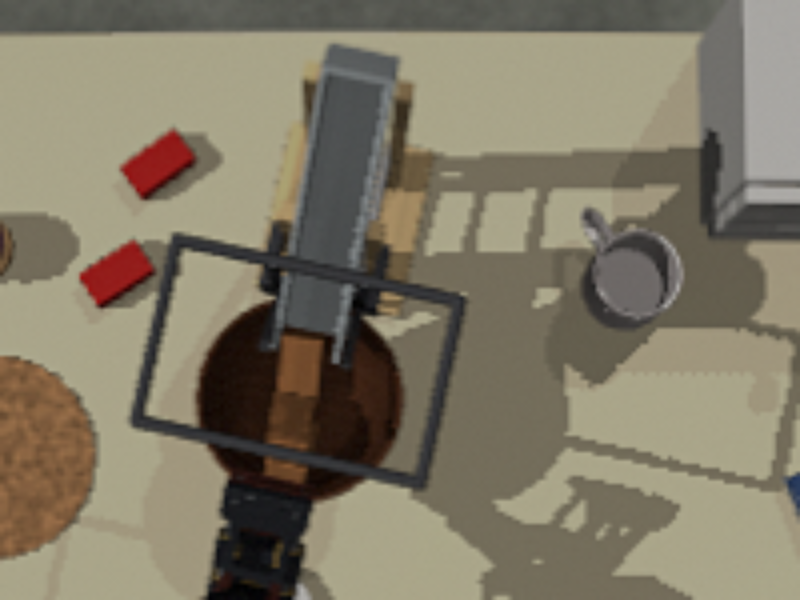

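```bash
python3 -m creep '[{"xyz":[0,0,0],"delta_rot":[0,0,0]},{"xyz":[0,0,0],"delta_rot":[0,0,0]},{"xyz":[0,0,0],"delta_rot":[0,0,0]},{"xyz":[0,-0.3,0.45],"delta_rot":[0,0,0]},{"xyz":[0,-0.3,0.45],"delta_rot":[0,0,0]},{"xyz":[0,-0.3,0.45],"delta_rot":[0,0,0]},{"xyz":[0,0,0],"delta_rot":[0,0,0]},{"xyz":[0,0,0],"delta_rot":[0,0,0]},{"xyz":[0,0,0],"delta_rot":[0,0,0]}]'
python3 - <<'E'
from h import *
from station import bot
s=bot.state();rep(s,-.165,0,.155,-12.4)
im=bot.get_image("scene");c=im["color"][:,:,::-1];a=im["color"];b=bot.get_image("top")["color"]
A=cv2.resize(c[150:270,220:340],(480,480),interpolation=cv2.INTER_CUBIC);B=cv2.resize(b[150:210,280:350,::-1],(320,274),interpolation=cv2.INTER_CUBIC)
o=np.zeros((480,800,3),np.uint8);o[:,:480]=A;o[:274,480:]=B;cv2.imwrite("pics/p3.png",o)
R=rot(s);p=s["tool_pos"];k=np.array([0,0,1.]);print("per 0.05rad: shift",(R.T@np.cross(k,p)*5).round(3),"rot",(R.T@k*.05).round(4),"bearing/heading",np.rad2deg([np.arctan2(p[1],p[0]),np.arctan2(R[1,2],R[0,2])]).round(1))
E
```

```text
clock: 13.8
tool_pos: [0.4726, 0.0415, 0.2066]
eef_rot: [0.224, 0.748, 0.599, 0.175]
wrist_force: [-2.9, 0.3, -2.8]
grip_width: 0.11
grasp_force: 55.0
grip in chute -0.155 0.0017 0.1554
rotvec [-0.0353  0.0084 -0.0013] deg 2.1
shift tool cm [-0.22 -1.07 -0.5 ]  in target axes [-0.22 -1.06 -0.54] 0.012
J [ 0.033  0.206  2.243 -0.825  0.195  1.028] F [-2.9  0.3 -2.8] t 13.8 w 0.11047198932223014
per 0.05rad: shift [ 2.259 -0.599 -0.406] rot [-0.0003  0.0272 -0.0419] bearing/heading [  5.  -13.3]
```

View pics/p3.png

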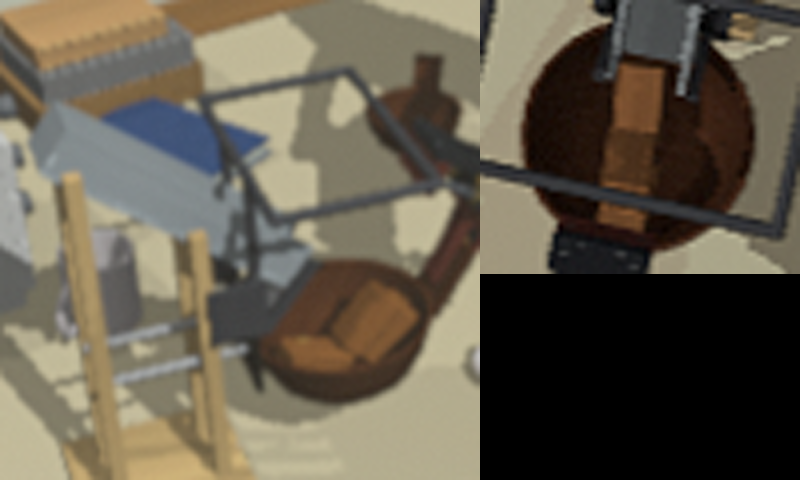

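```bash
python3 -m creep '[{"xyz":[0,0.25,-0.4],"delta_rot":[0.005,0,0]},{"xyz":[0,0.25,-0.4],"delta_rot":[0.005,0,0]},{"xyz":[0.9,-0.4,-0.3],"delta_rot":[0,0.011,-0.017]},{"xyz":[1.8,-0.6,-0.4],"delta_rot":[0,0.0218,-0.0335]},{"xyz":[1.8,-0.5,-0.35],"delta_rot":[0,0.0218,-0.0335]},{"xyz":[1.8,-0.5,-0.35],"delta_rot":[0,0.0218,-0.0335]}]'
python3 - <<'E'
from h import *
from station import bot
s=bot.state();rep(s,-.165,0,.165)
R=rot(s);p=s["tool_pos"];k=np.array([0,0,1.]);print("per 0.04rad: shift",(R.T@np.cross(k,p)*4).round(3),"rot",(R.T@k*.04).round(4),"bearing/heading",np.rad2deg([np.arctan2(p[1],p[0]),np.arctan2(R[1,2],R[0,2])]).round(1))
b=grip(s)+.1065*np.array([R[0,2],R[1,2],0])/np.hypot(R[0,2],R[1,2]);print("bowl c",b,np.hypot(b[0],b[1]),np.rad2deg(np.arctan2(b[1],b[0])))
E
```

```text
clock: 14.65
tool_pos: [0.4598, 0.1092, 0.2172]
eef_rot: [0.207, 0.705, 0.652, 0.188]
wrist_force: [0.5, -0.0, -3.9]
grip_width: 0.114
grasp_force: 55.0
grip in chute -0.1828 0.0698 0.1657
rotvec [-0.044  -0.0727  0.1161] deg 8.2
shift tool cm [-6.7   0.39  0.54]  in target axes [-6.55  1.13  1.05] 0.067
J [ 0.176  0.177  2.228 -0.651  0.231  0.853] F [ 0.5 -0.  -3.9] t 14.65 w 0.11400305214890412
per 0.04rad: shift [ 1.799 -0.487 -0.318] rot [-0.0002  0.0215 -0.0337] bearing/heading [13.4 -4.9]
bowl c [0.59856396 0.09726738 0.1656867 ] 0.6064154954074011 9.229954644428863
```

```bash
python3 -m creep '[{"xyz":[1.8,-0.49,-0.32],"delta_rot":[0,0.0215,-0.0337]},{"xyz":[1.8,-0.49,-0.32],"delta_rot":[0,0.0215,-0.0337]},{"xyz":[1.8,-0.49,-0.32],"delta_rot":[0,0.0215,-0.0337]},{"xyz":[1.8,-0.49,-0.32],"delta_rot":[0,0.0215,-0.0337]},{"xyz":[1.8,-0.49,-0.32],"delta_rot":[0,0.0215,-0.0337]},{"xyz":[1.8,-0.49,-0.32],"delta_rot":[0,0.0215,-0.0337]},{"xyz":[1.8,-0.49,-0.32],"delta_rot":[0,0.0215,-0.0337]},{"xyz":[0.9,-0.25,-0.16],"delta_rot":[0,0.011,-0.017]},{"xyz":[0,0,0],"delta_rot":[0,0,0]}]'
python3 - <<'E'
from h import *
from station import bot
s=bot.state();R0=rot(s);yaw=np.rad2deg(np.arctan2(R0[1,2],R0[0,2]));print("yaw",yaw,"lean",np.rad2deg(np.arccos(-R0[2,2])))
R=orient(yaw);h=np.array([R[0,2],R[1,2],0])/np.hypot(R[0,2],R[1,2])
c=np.array([.568,.2808,0])
t=tcp(c-.1065*h+[0,0,.0873+.06],R);step(s,t,R)
print(s["joint_pos"].round(3),s["wrist_force"])
# bowl rim seen from top: brown pixels check (bowl pose)
im=bot.get_image("top");pickle.dump(im,open("im1.pkl","wb"))
b=grip(s)+.1065*h;print("bowl c est",b)
E
```

```text
clock: 15.78
tool_pos: [0.4089, 0.2408, 0.2168]
eef_rot: [0.175, 0.601, 0.75, 0.216]
wrist_force: [0.2, 0.9, -3.0]
grip_width: 0.11
grasp_force: 55.0
yaw 12.255454508751454 lean 32.29366437334995
rotvec [-0.0472 -0.0001  0.0061] deg 2.7
shift tool cm [0.53 0.86 2.85]  in target axes [0.54 0.72 2.89] 0.03
[ 0.474  0.18   2.224 -0.634  0.234  0.836] [ 0.16803218  0.85076192 -2.97727021]
bowl c est [0.54479183 0.27027777 0.16523881]
```

```bash
python3 -m creep '[{"xyz":[0.05,0.6,-0.45],"delta_rot":[0,0,0]},{"xyz":[0.1,1.15,-0.9],"delta_rot":[0,0,0]},{"xyz":[0.1,1.15,-0.9],"delta_rot":[0,0,0]},{"xyz":[0.1,1.15,-0.9],"delta_rot":[0,0,0]},{"xyz":[0.1,1.15,-0.9],"delta_rot":[0,0,0]},{"xyz":[0.05,0.6,-0.45],"delta_rot":[0,0,0]},{"xyz":[0,0,0],"delta_rot":[0,0,0]}]'
cat >> h.py <<'E'
def bowl(s):
    R=rot(s);h=np.array([R[0,2],R[1,2],0]);h/=np.linalg.norm(h);return grip(s)+.1065*h
def spin(s,a):
    R=rot(s);k=np.array([0,0,1.]);b=bowl(s);p=s["tool_pos"]
    print("bowl",b.round(4),"spin shift cm",(R.T@np.cross(k,p-b)*a*100).round(3),"rot",(R.T@k*a).round(4),"yaw",np.rad2deg(np.arctan2(R[1,2],R[0,2])).round(2),"lean",np.rad2deg(np.arccos(-R[2,2])).round(2),"J",s["joint_pos"].round(3),"F",s["wrist_force"].round(1))
E
python3 - <<'E'
from h import *
from station import bot
spin(bot.state(),.044)
E
```

```text
clock: 16.7
tool_pos: [0.4325, 0.2504, 0.2859]
eef_rot: [0.175, 0.601, 0.749, 0.216]
wrist_force: [0.1, 0.4, -4.1]
grip_width: 0.112
grasp_force: 55.0
bowl [0.5685 0.2796 0.2343] spin shift cm [-0.612 -0.004 -0.   ] rot [-0.0001  0.0235 -0.0372] yaw 12.12 lean 32.29 J [ 0.469  0.076  2.087 -0.318  0.45   0.501] F [ 0.1  0.4 -4.1]
```

15 rows of 0.044 rad turn the bowl's heading to about 50°.

```bash
python3 -m creep '[{"xyz":[-0.61,0,0],"delta_rot":[-0.003,0.0235,-0.0372]},{"xyz":[-0.61,0,0],"delta_rot":[-0.003,0.0235,-0.0372]},{"xyz":[-0.61,0,0],"delta_rot":[-0.003,0.0235,-0.0372]},{"xyz":[-0.61,0,0],"delta_rot":[-0.003,0.0235,-0.0372]},{"xyz":[-0.61,0,0],"delta_rot":[-0.003,0.0235,-0.0372]},{"xyz":[-0.61,0,0],"delta_rot":[-0.003,0.0235,-0.0372]},{"xyz":[-0.61,0,0],"delta_rot":[-0.003,0.0235,-0.0372]},{"xyz":[-0.61,0,0],"delta_rot":[-0.003,0.0235,-0.0372]},{"xyz":[-0.61,0,0],"delta_rot":[-0.003,0.0235,-0.0372]},{"xyz":[-0.61,0,0],"delta_rot":[-0.003,0.0235,-0.0372]},{"xyz":[-0.61,0,0],"delta_rot":[-0.003,0.0235,-0.0372]},{"xyz":[-0.61,0,0],"delta_rot":[-0.003,0.0235,-0.0372]},{"xyz":[-0.61,0,0],"delta_rot":[-0.003,0.0235,-0.0372]},{"xyz":[-0.61,0,0],"delta_rot":[-0.003,0.0235,-0.0372]},{"xyz":[-0.61,0,0],"delta_rot":[-0.003,0.0235,-0.0372]},{"xyz":[0,0,0],"delta_rot":[0,0,0]}]'
python3 - <<'E'
from h import *
from station import bot
s=bot.state();spin(s,.04)
R=orient(50);h=np.array([np.cos(np.deg2rad(50)),np.sin(np.deg2rad(50)),0])
step(s,tcp(np.array([.568,.2808,.0873+.06])-.1065*h,R),R)
E
```

```text
clock: 18.7
tool_pos: [0.4775, 0.1718, 0.2854]
eef_rot: [0.108, 0.323, 0.899, 0.275]
wrist_force: [0.3, 0.3, -3.4]
grip_width: 0.11
grasp_force: 55.0
bowl [0.5705 0.2778 0.2351] spin shift cm [-0.564 -0.017  0.   ] rot [-0.0007  0.0226 -0.033 ] yaw 48.75 lean 34.42 J [-0.069  0.114  2.065  0.751  0.719 -1.468] F [ 0.3  0.3 -3.4]
rotvec [-0.0103  0.0123  0.0122] deg 1.2
shift tool cm [ 0.23 -4.96  7.28]  in target axes [ 0.08 -5.04  7.23] 0.088
```

```bash
python3 -m creep '[{"xyz":[0.04,-0.83,1.2],"delta_rot":[-0.002,0.002,0.002]},{"xyz":[0.04,-0.83,1.2],"delta_rot":[-0.002,0.002,0.002]},{"xyz":[0.03,-0.83,1.2],"delta_rot":[-0.002,0.002,0.002]},{"xyz":[0.03,-0.83,1.2],"delta_rot":[-0.002,0.002,0.002]},{"xyz":[0.03,-0.83,1.2],"delta_rot":[-0.002,0.002,0.002]},{"xyz":[0.03,-0.83,1.2],"delta_rot":[0,0.002,0.002]},{"xyz":[0,0,0],"delta_rot":[0,0,0]}]'
python3 - <<'E'
from h import *
from station import bot
s=bot.state();spin(s,.04)
R=orient(50);h=np.array([np.cos(np.deg2rad(50)),np.sin(np.deg2rad(50)),0])
step(s,tcp(np.array([.568,.2808,.0873+.006])-.1065*h,R),R)
# rim centre seen from top: dark-brown pixels around the predicted rim
im=bot.get_image("top");c=im["color"].astype(int);b=bowl(s)
m=((c[:,:,0]-c[:,:,2]>10)&(c[:,:,0]<125)&(c.sum(2)<230)).astype(np.uint8)
u=proj(im,[b+[0,0,-.0873+.065]])[0];print("pred rim px",u)
k=np.zeros_like(m);cv2.circle(k,tuple(int(v) for v in u),34,1,-1);m*=k
m=cv2.morphologyEx(m,cv2.MORPH_CLOSE,np.ones((5,5)))
print(m.sum(),cv2.moments(m)["m10"]/m.sum(),cv2.moments(m)["m01"]/m.sum(),"cols",np.where(m.sum(0)>2)[0][[0,-1]],"rows",np.where(m.sum(1)>2)[0][[0,-1]])
E
```

```text
clock: 19.58
tool_pos: [0.4754, 0.1736, 0.1973]
eef_rot: [0.102, 0.326, 0.896, 0.282]
wrist_force: [0.1, -0.1, -3.9]
grip_width: 0.116
grasp_force: 55.0
bowl [0.566  0.2823 0.1473] spin shift cm [-0.566  0.002 -0.   ] rot [ 0.0001  0.0229 -0.0328] yaw 50.2 lean 34.93 J [-0.077  0.291  2.17   1.066  0.562 -1.845] F [ 0.1 -0.1 -3.9]
rotvec [-0.0013 -0.002  -0.0003] deg 0.1
shift tool cm [-0.21 -3.09  4.44]  in target axes [-0.2  -3.09  4.44] 0.054
pred rim px [231.49715535 192.01398105]
2067 233.50895016932753 191.96371552975327 cols [207 262] rows [168 221]
```

```bash
python3 -m creep '[{"xyz":[-0.05,-0.7,1],"delta_rot":[0,0,0]},{"xyz":[-0.05,-0.7,1],"delta_rot":[0,0,0]},{"xyz":[-0.05,-0.7,1],"delta_rot":[0,0,0]},{"xyz":[-0.05,-0.5,0.7],"delta_rot":[0,0,0]},{"xyz":[0,-0.23,0.33],"delta_rot":[0,0,0]},{"xyz":[0,-0.12,0.16],"delta_rot":[0,0,0]},{"xyz":[0,0,0],"delta_rot":[0,0,0]}]'
python3 - <<'E'
from h import *
from station import bot
s=bot.state();spin(s,.04)
E
```

```text
clock: 20.5
tool_pos: [0.4781, 0.1724, 0.1477]
eef_rot: [0.103, 0.325, 0.896, 0.283]
wrist_force: [0.9, -0.0, -3.4]
grip_width: 0.112
grasp_force: 55.0
bowl [0.569  0.281  0.0978] spin shift cm [-0.566 -0.    -0.   ] rot [-0.      0.023  -0.0327] yaw 50.07 lean 35.1 J [-0.08   0.412  2.21   1.326  0.505 -2.151] F [ 0.9 -0.  -3.4]
```

Bottom is about 6–7 mm over the mat; lower in 1.5 mm rows.

```bash
python3 -m creep '[{"xyz":[0,-0.085,0.12],"delta_rot":[0,0,0]},{"xyz":[0,-0.085,0.12],"delta_rot":[0,0,0]},{"xyz":[0,-0.085,0.12],"delta_rot":[0,0,0]},{"xyz":[0,0,0],"delta_rot":[0,0,0]}]'; python3 -m creep '[{"xyz":[0,-0.07,0.1],"delta_rot":[0,0,0]},{"xyz":[0,0,0],"delta_rot":[0,0,0]}]'
```

```text
clock: 21.0
tool_pos: [0.4778, 0.1724, 0.1428]
eef_rot: [0.103, 0.325, 0.896, 0.283]
wrist_force: [-0.7, 0.3, -3.0]
grip_width: 0.11
grasp_force: 55.0
clock: 21.25
tool_pos: [0.4779, 0.1724, 0.1416]
eef_rot: [0.103, 0.325, 0.896, 0.283]
wrist_force: [-0.4, -0.7, -3.9]
grip_width: 0.108
grasp_force: 55.0
```

```bash
python3 -m creep '[{"xyz":[0,-0.055,0.08],"delta_rot":[0,0,0]},{"xyz":[0,0,0],"delta_rot":[0,0,0]}]'; python3 -m creep '[{"xyz":[0,-0.04,0.06],"delta_rot":[0,0,0]},{"xyz":[0,0,0],"delta_rot":[0,0,0]}]'
```

```text
clock: 21.5
tool_pos: [0.478, 0.1725, 0.141]
eef_rot: [0.103, 0.325, 0.896, 0.284]
wrist_force: [-1.1, -1.3, 0.3]
grip_width: 0.114
grasp_force: 55.0
clock: 21.75
tool_pos: [0.4781, 0.1726, 0.1409]
eef_rot: [0.103, 0.325, 0.896, 0.284]
wrist_force: [-3.6, -3.9, 8.7]
grip_width: 0.11
grasp_force: 55.0
```

```bash
python3 -m creep '[{"xyz":[0,0.03,-0.05],"delta_rot":[0,0,0]},{"xyz":[0,0,0],"delta_rot":[0,0,0]}]'; python3 -m creep '[{"xyz":[0,0,0],"delta_rot":[0,0,0]},{"xyz":[0,0,0],"delta_rot":[0,0,0]},{"xyz":[0,0,0],"delta_rot":[0,0,0]},{"xyz":[0,0,0],"delta_rot":[0,0,0]},{"xyz":[0,0,0],"delta_rot":[0,0,0]},{"xyz":[0,0,0],"delta_rot":[0,0,0]}]' 0.6 20
```

```text
clock: 22.0
tool_pos: [0.4781, 0.1725, 0.141]
eef_rot: [0.103, 0.325, 0.896, 0.284]
wrist_force: [-2.5, -1.6, 3.3]
grip_width: 0.112
grasp_force: 55.0
clock: 22.75
tool_pos: [0.4779, 0.1724, 0.1406]
eef_rot: [0.103, 0.325, 0.896, 0.283]
wrist_force: [0.5, -1.2, -0.7]
grip_width: 0.602
grasp_force: 0.0
```

```bash
python3 -m creep '[{"xyz":[0,0,-1],"delta_rot":[0,0,0]},{"xyz":[0,0,-2],"delta_rot":[0,0,0]},{"xyz":[0,0,-2],"delta_rot":[0,0,0]},{"xyz":[0,0,-2],"delta_rot":[0,0,0]},{"xyz":[0,0,-2],"delta_rot":[0,0,0]},{"xyz":[0,0,-1],"delta_rot":[0,0,0]},{"xyz":[0,0,0],"delta_rot":[0,0,0]},{"xyz":[0,0,0],"delta_rot":[0,0,0]}]'
python3 - <<'E'
from h import *
from station import bot
s=bot.state();print(s["joint_pos"].round(3),s["joint_vel"].round(3))
im=bot.get_image("top");c=im["color"].astype(int)
m=((c[:,:,0]-c[:,:,2]>10)&(c.sum(2)<230)).astype(np.uint8)
u=proj(im,[[.568,.281,.069]])[0];print("pred rim px",u)
k=np.zeros_like(m);cv2.circle(k,tuple(int(v) for v in u),32,1,-1);m=cv2.morphologyEx(m*k,cv2.MORPH_CLOSE,np.ones((5,5)))
print("cols",np.where(m.sum(0)>2)[0][[0,-1]],"rows",np.where(m.sum(1)>2)[0][[0,-1]])
# orange-wood block pixels inside the rim, as coarse map
x,y=u.astype(int)
for r in range(y-27,y+28,2): print(''.join('#' if c[r,q].sum()>210 and c[r,q,0]-c[r,q,2]>45 else ('b' if c[r,q].sum()<210 else '.') for q in range(x-30,x+31)))
# changes elsewhere vs. start
d=pickle.load(open("im0.pkl","rb"))["top"]["color"].astype(int)
for n,(a,b) in dict(dish=(307,233),mug=(398,148),ball=(232,141),jar=(176,237),red1=(280,121),red2=(270,148),book=(465,208),small=(432,283)).items(): print(n,np.abs(c-d)[b-14:b+14,a-14:a+14].mean().round(1),end=' ')
E
```

```text
clock: 23.75
tool_pos: [0.4411, 0.1284, 0.2221]
eef_rot: [0.103, 0.325, 0.896, 0.283]
wrist_force: [0.4, -0.4, -0.3]
grip_width: 0.599
grasp_force: 0.0
[-0.224  0.192  2.218  0.968  0.671 -1.863] [0.002 0.009 0.    0.    0.001 0.005]
pred rim px [234.98946612 192.48414046]
cols [211 262] rows [168 217]
.............................................................
.............................................................
.........................bbbbbbbbbbbbbb......................
....................bbbbbbbbbbbbbbbbbbbbbbbb#................
.................bbbbbbbbbbbbbbbbbbbbbbbbbbbbbb#b............
...............bbbbbbbbbbbbbbbbbbbbbbbbbbbbbbbbbbbb..........
.............bbbbbbbbbbbbbbbbbbbbbbbbbbbbbbbbbbbbbbb.........
...........bbbbbbbbbbbbbbbbbbbbbbbbbbbbbbbbbbbbbbbbbbbb......
..........bbbbbbbbbbb##bbbbbbbbbbbbbbbbbbbbbbbbbbbbbbbbb.....
.........bbbbbbbbbbb######bbbbbbbbbbbbbbbbbbbbbbbbbbbbbbb....
.........bbbbbbbbb###########bbbbbbbbbbbbbbbbbbbbbbbbbbbbb...
........bbbbbbbbb##############bbbbbbbbbbbbbbbbbbbbbbbbbbb...
........bbbbbbbbbbb##############bbbbbbbbbbbbbbbbbbb
[... 311 characters left out ...]
bbbbb...
........bbbbbbbbbbbbbbbbbbbbbbbbb#####bbbbbbb#bbbbbbbbbbbb...
.........bbbbbbbbbbbbbbbbbbbbbbbbbb##bbbbbb#bbbbbbbbbbbbb....
..........bbbbbbbbbbbbbbbbbbbbbbbbbbbbbbbbbbbbbbbbbbbbbbb....
...........bbbbbbbbbbbbbbbbbbbbbbbbbbbbbbbbbbbbbbbbbbbbbbbb..
.............bbbbbbbbbbbbbbbbbbbbbbbbbbbbbbbbbbbbbbbbbbbbbbbb
...............bbbbbbbbbbbbbbbbbbbbbbbbbbbbbbbbbbbbbbbbbbbbbb
..................bbbbbbbbbbbbbbbbbbbbbbbbbbbbbbbbbbbbbbbbbbb
.....................bbbbbbbbbbbbbbbbbbbbbbbbbbbbbbbbbbbbbbbb
.......................##.bbbbbbbbbbb#######....bbbbbbbbbbbbb
...............................#####..............bbbbbbbbbbb
dish 23.4 mug 4.3 ball 5.4 jar 5.5 red1 5.6 red2 5.2 book 3.2 small 4.1
```

```bash
python3 -c "
from station import bot
print(bot.finish_job())"
```

```text
the job is handed in; nothing more can be done
None
```

The bowl is upright on the cork mat, rim centre about 6 mm off the mat centre, and the job was handed in at about 24 s. The chute is empty and the last picture under it shows the blocks in the bowl, but I did not count three separately after placing. Joint 5 read about 0.195 (limit 0.2) and joint 4 once -0.961 (limit -0.96) during the push, which could count as a range breach. I saw no other bystander move, but the arm or its shadow hid the marble dish in the last check.

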